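Park the necklace bar in its bay

ROBOT

A 7-joint arm with a two-finger parallel gripper is mounted at the origin on the work surface. World frame = base frame: x ahead of the robot, y to its left, z up, the work surface at z = 0. Lengths are in m, angles in rad, forces in N, time in s.
With the tool pointing down it reaches from about 0.4 to 0.85 m from the base axis. Payload 10.4 kg.
Tool frame: the origin (TCP) lies between the finger pads; the fingertips stand r.nose_length ahead of it and the grasp point (between the pads) lies 6 mm ahead of it (r.nose_length is the distance from the TCP to the fingertips, in m); z points along the fingers, x is the direction in which the jaws open and shut, and the axes are right-handed (so a half turn about z gives the same grasp; the last joint's range is limited). The gripper opens to 87 mm and grips with 3 to 60 N. Pads are 19 mm wide; open, the fingers measure 117 mm over their backs; the gripper's body (75 mm by 190 mm) begins 51 mm behind the grasp point.
Start: joints at [-1.312, 0.332, -0.065, 1.46, 0.022, 1.35, -0.088], TCP at [0.174, 0.6, 0.248] pointing down, gripper open.
Joint ranges: [-2.6, 2.6], [-0.5, 2.12], [-1.47, 1.34], [0.16, 2.42], [-1.27, 4.41], [0.06, 2.06], [-2.6, 2.6]. Speed limits (rad/s): [2.22, 2.22, 2.79, 2.79, 3.14, 3.14, 3.14].

INTERFACE

Orientations are given as a unit quaternion [x, y, z, w].
In Python, from bench import r gives the robot as it stands. The module is installed in compiled form; this text tells all that it offers.
- The arm moves only by the shell command python3 -m creep 'ROWS' [OPENING] [FORCE]. ROWS is JSON, a list of rows, each an object of numbers: "x", "y", "z": the shift along the world's x, y, z in m; "spin": the turn about the world's z in degrees. In form: [{"x": .., "y": .., "z": .., "spin": ..}, ...]. A call has 1 to 12 rows; each row is the pose to reach, as a shift and turn from the pose commanded when the call began; what a row does not reach only later rows make up. A row lasts 1/8 s, in which the tool goes at most 62.5 mm and 10.7 degrees, less where a joint would pass 70% of its speed; a pose out of reach is approached as far as the arm can. A call with a gripper value outside its range is refused whole. OPENING is the finger opening in m, from 0 to 0.087, set as the call begins (- or left out, the last holds). The fingers move at their own pace and stop on an object; FORCE is the grip in N (left out, the last holds). Time passes only in rows, so rows that repeat a pose let the fingers close. It gives the time, the measured TCP pose, the force and the opening at its end, in the units of the state.
- r.read_state(): the state, without advancing time (a new reading comes with each control period).
- r.camera(name): name is "scene" or "top"; returns a dict with "pixels" (400x640x3 uint8, blue, green, red), "z_map" (400x640 float32, m along the optical axis (not along the pixel's ray), 0 where there is no reading), "K" (3x3 intrinsics, pixels), "R" (3x3) and "t" (3): a world point X has camera coordinates R X + t. Camera axes: x right, y down, z forward; pixel columns grow to the right and rows downward; lengths in m; the calibration is good to about 2 mm. A picture is of the moment at which its call begins.
- r.close_job(): hands the job in, once; it reports no verdict.
The state is a dict: "time": time; "joint_positions": joint angles; "joint_vel": joint speeds; "joint_torque": joint torques, N m; "ee_pos": TCP position; "eef_rot": TCP orientation; "ft_force": force on the tool from outside, world axes, zero at the start; "torque": the same for the moment, N m; "width": finger opening in m.
Only numpy, scipy, OpenCV 4.12 (cv2) and the standard library are available. Lean on these libraries where they do the work, as an engineer would, in place of code of your own. Each camera call takes 0.05 s, during which the arm holds its last target. There are 200 camera calls.

TASK

Push the long wooden necklace bar into its bay with the fingertips: push one end and then the other to angle it between the fence and the steel post, then swing it in until its whole length lies against the back wall. Only push it along the table; never grip it between the fingers or lift it, and leave the spool, the tumbler and the jar where they stand.

Things in the scene. Friction and masses are not known exactly. Their poses are not given: they have to be found in the camera images.
- bay: Dark wooden bay fixed to the table, walls 12 mm thick, 30 mm high; a thin cork strip lines the table along its back wall and does not hinder. Origin: on the table, middle of the back wall's inner face. x points away from the robot into that wall, y left along it. The inner face is at x = 0, y from -120 to +120 mm; the side towards the robot is open.
- fence_tip (a point): Top inner edge, at the robot's end, of the long fence that closes the bay's left end: its inner face is at bay y = +120 mm and it runs from the back wall 140 mm towards the robot. Axes as the bay.
- cheek_tip (a point): Top inner edge, at the robot's end, of the short cheek that closes the bay's right end: its inner face is at bay y = -120 mm and it runs from the back wall only 40 mm towards the robot. Axes as the bay.
- post: Upright steel post fixed to the table, 24 mm in diameter, 40 mm high, in front of the bay's right part: about 140 mm out from the back wall and 197 mm to the right of the fence's inner face. Origin: centre of its foot. The bar passes between fence and post only if turned more than 30 degrees out of line with the back wall.
- bar_mid (a point): Centre of the loose bar: light wood, 200 mm long, 24 mm wide, 20 mm high, about 0.12 kg, flat on the table on the robot's side of the post, roughly parallel to the back wall, brass studs along its top. 10 mm above the table; y runs along the bar to the left, x across it, away from the robot at the start.
- bar_left (a point): Middle of the bar's left end face (100 mm from its centre), half-way up; axes as bar_mid.
- bar_right (a point): Middle of the bar's right end face (100 mm from its centre), half-way up; axes as bar_mid.
- cord_spool: Loose bystander: cork-coloured spool of cord 52 mm in diameter, 58 mm high, left of the fence. Origin: centre of its foot.
- tumbler: Loose bystander: glass tumbler 68 mm in diameter, 85 mm high, right of the bay. Origin: centre of its foot.
- bead_jar: Loose bystander: amber jar with a metal lid, 50 mm in diameter, 55 mm high, right of the post. Origin: centre of its foot.
- bar: The same bar as a body; its origin is on its underside, below bar_mid; axes as bar_mid.
There are look-alikes about, which are no part of the job. Leave any blue look-alike of the bar alone.

How it is judged:
At the end, for the whole second after the job is handed in: The bar lies flat and still on the table inside the bay, between the fence and the cheek, with both ends within 8 mm of touching the back wall (x of each of bar_left, bar_right in the frame of bay above -0.02 m and y of bar_left in the frame of bay between -0.124 and 0.124 m and y of bar_right in the frame of bay between -0.124 and 0.124 m and height (world z) of bar_mid below 0.014 m and angle between bar_mid's own z axis and vertical below 0.1 rad and linear speed of bar below 0.01 m/s).
It fails at once if the bar is lifted off the table by more than 8 mm or tipped by more than 15 degrees (height (world z) of bar_mid above 0.018 m or angle between bar_mid's own z axis and vertical above 0.26 rad).
It fails at once if the bar is gripped between the fingers (contact force between the fingers and bar above 15 N and x of the grasp point in the frame of bar between -0.01 and 0.01 m and y of the grasp point in the frame of bar between -0.1 and 0.1 m and z of the grasp point in the frame of bar below 0.034 m).
It fails at once if the cord spool is moved by more than 20 mm or tipped (distance of cord_spool from where it was at the start of the episode above 0.02 m or angle between cord_spool's own z axis and vertical above 0.3 rad).
It fails at once if the glass tumbler is moved by more than 20 mm or tipped (distance of tumbler from where it was at the start of the episode above 0.02 m or angle between tumbler's own z axis and vertical above 0.3 rad).
It fails at once if the bead jar is moved by more than 20 mm or tipped (distance of bead_jar from where it was at the start of the episode above 0.02 m or angle between bead_jar's own z axis and vertical above 0.3 rad).
It also fails if it takes over 58 s, if anything falls off the work surface, if the arm or the gripper's body presses on something with over 40 N, if the wrist force passes 120 N, or if a joint passes its speed limit or range.

## Working session

There is one attempt and no reset: what is moved stays moved. The work goes in short steps, Python scripts to look and compute and a shell command to move; the robot and the scene stay as the last step left them, time stands still between calls to the robot, and variables do not carry over. Pictures are saved under pics/ and viewed, about 8 in all and at most 12, crops included, and the job is handed in when it is done.

```bash
mkdir -p pics; python3 - <<'E'
from bench import r
import cv2,numpy as np
print(r.nose_length, r.read_state())
for n in("top","scene"):
    c=r.camera(n); cv2.imwrite(f"pics/{n}0.png",c["pixels"]); np.savez(f"pics/{n}0.npz",**c)
    print(n,c["K"].round(1).tolist(),c["R"].round(3).tolist(),c["t"].round(3).tolist())
E
```

```text
0.025 {'time': 0.0, 'joint_positions': array([-1.31160334,  0.33286904, -0.06469093,  1.46097737,  0.02157242,
        1.34986318, -0.08850466]), 'joint_vel': array([ 0.00116332,  0.00031967,  0.0006177 , -0.00043834, -0.00040162,
       -0.00052424, -0.0012157 ]), 'joint_torque': array([-1.39429052e-03, -6.23253465e+01,  2.39313970e-02, -3.89899457e+01,
       -6.14255969e-02,  3.98969161e-02,  1.47245332e-04]), 'ee_pos': array([0.17370057, 0.60000573, 0.24673842]), 'eef_rot': array([ 7.99398327e-01,  6.00800973e-01, -5.55795637e-04,  4.44080931e-04]), 'ft_force': array([ 0.11475808,  0.53331878, -0.50446018]), 'torque': array([ 0.0342642 , -0.00945813, -0.01594818]), 'width': 0.0872643322520117}
top [[467.1, 0.0, 314.5], [0.0, 467.1, 196.8], [0.0, 0.0, 1.0]] [[-0.01, -1.0, 0.001], [-0.998, 0.01, -0.054], [0.054, -0.002, -0.999]] [-0.05, 0.454, 1.398]
scene [[382.8, 0.0, 319.5], [0.0, 382.8, 200.6], [0.0, 0.0, 1.0]] [[0.006, 1.0, 0.022], [0.547, 0.015, -0.837], [-0.837, 0.017, -0.547]] [0.054, -0.221, 1.385]
```

View pics/top0.png

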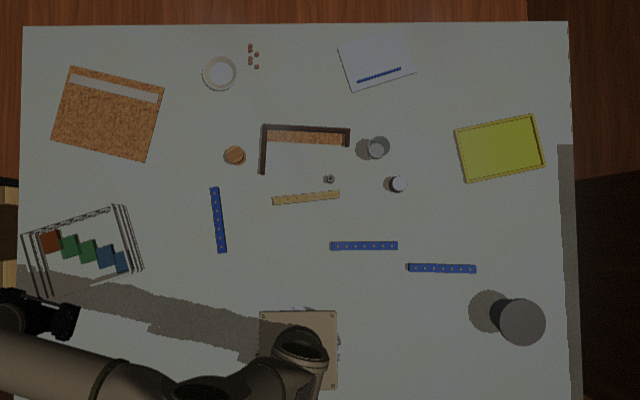

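View pics/scene0.png

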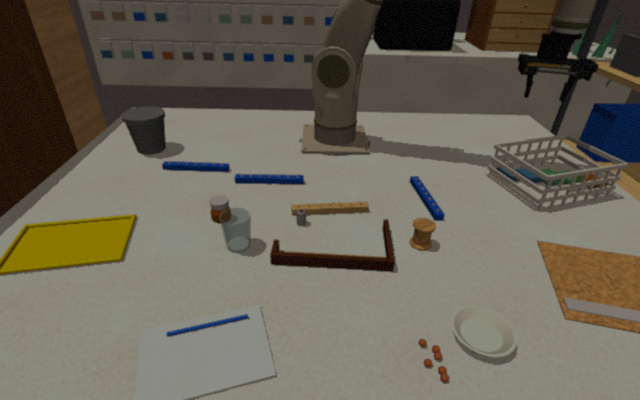

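The top view shows the bay's back wall near row 130, the fence at column 263, the bar near (306,198), the post at (329,179), the jar at (398,184), the tumbler at (377,148) and the spool at (234,155). There are blue look-alikes at (218,220) and (364,245). The scene view shows the same layout from the far side. I'll enlarge both.

```bash
cat > h.py <<'E'
import numpy as np,cv2
def load(n): return dict(np.load(f"pics/{n}.npz"))
def onplane(c,px,z):
    "world point where pixel ray meets height z"
    d=c["R"].T@np.linalg.solve(c["K"],[px[0],px[1],1.]); o=-c["R"].T@c["t"]
    return o+d*(z-o[2])/d[2]
def tri(ca,a,cb,b):
    P=[c["K"]@np.c_[c["R"],c["t"]] for c in(ca,cb)]
    X=cv2.triangulatePoints(P[0],P[1],np.float64(a).reshape(2,1),np.float64(b).reshape(2,1)).ravel();return X[:3]/X[3]
def crop(c,x0,y0,w,h,k,f): cv2.imwrite(f,cv2.convertScaleAbs(cv2.resize(c["pixels"][y0:y0+h,x0:x0+w],None,fx=k,fy=k,interpolation=cv2.INTER_CUBIC),alpha=1.5))
E
python3 - <<'E'
from h import *
crop(load("top0"),220,110,200,150,4,"pics/tc.png"); crop(load("scene0"),200,180,250,100,3.2,"pics/sc.png")
E
```

```text
(no output)
```

View pics/tc.png

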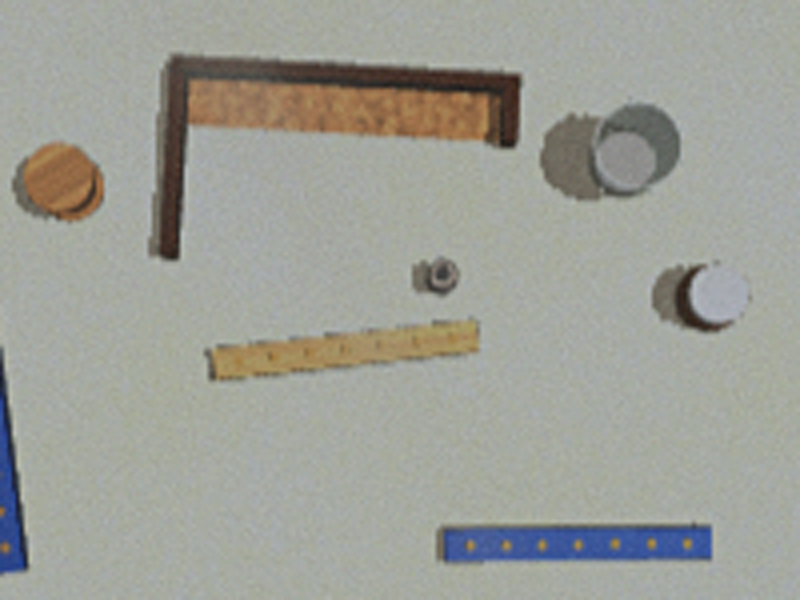

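View pics/sc.png

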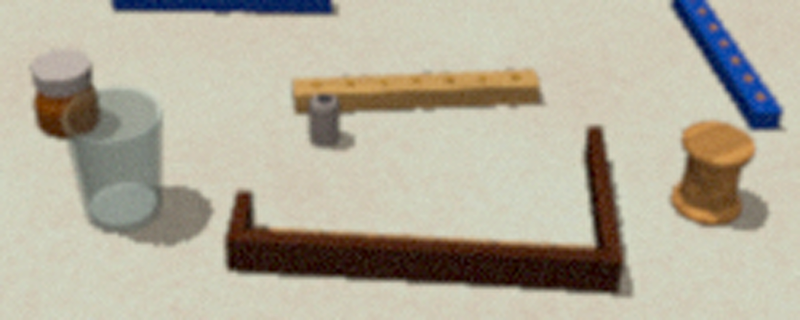

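The crops show the fence tip's inner top edge at top crop (180,258) and scene crop (589,128), and the cheek tip at (501,146) and (250,194). The bar ends are at about (212,363) and (479,335), and the post top is at (443,270).

```bash
cat > bay.py <<'E'
from h import *
c=load("top0");s=load("scene0")
T=lambda p:(220+p[0]/4-.375,110+p[1]/4-.375); S=lambda p:(200+p[0]/3.2-.34,180+p[1]/3.2-.34)
W={k:onplane(c,T(p),z) for k,p,z in[("oL",(172,57),.03),("oR",(520,74),.03),("fence",(180,259),.03),("cheek",(501,147),.03),("post",(443,270),.04),
 ("bL",(212,363),.02),("bR",(479,335),.02),("spool",(60,178),.058),("tumb",(625,163),.0),("jar",(720,293),.055)]}
if __name__=="__main__":
    for k in W: print(k,W[k].round(4))
    for k,a,b in[("fence",(180,259),(589,128)),("cheek",(501,147),(250,194)),("post",(443,270),(324,99)),("barLtop",(212,349),(537,70)),("barRtop",(479,322),(293,80))]: print("tri",k,tri(c,T(a),s,S(b)).round(4))
    u=W["oR"]-W["oL"];print("wall angle",np.degrees(np.arctan2(*-u[:2])),np.linalg.norm(u)); v=W["bR"]-W["bL"]; print("bar ang",np.degrees(np.arctan2(*-v[:2])),np.linalg.norm(v))
    # depth check along back wall inner faces
E
python3 bay.py
```

```text
oL [0.674  0.0994 0.03  ]
oR [ 0.6584 -0.162   0.03  ]
fence [0.5215 0.0941 0.03  ]
cheek [ 0.6033 -0.1469  0.03  ]
post [ 0.5102 -0.1019  0.04  ]
bL [0.4439 0.0716 0.02  ]
bR [ 0.4629 -0.1291  0.02  ]
spool [0.5792 0.179  0.058 ]
tumb [ 0.5949 -0.2438  0.    ]
jar [ 0.4898 -0.3043  0.055 ]
tri fence [0.5225 0.0969 0.0235]
tri cheek [ 0.6048 -0.1493  0.0213]
tri post [ 0.5104 -0.1024  0.0385]
tri barLtop [0.4537 0.0691 0.0309]
tri barRtop [ 0.472  -0.1288  0.0298]
wall angle 3.412451043529753 0.26189104537995944
bar ang -5.39842271691671 0.2015522445083011
```

```bash
python3 -m creep '[{"x":0.03,"y":-0.06},{"x":0.05,"y":-0.11},{"x":0.08,"y":-0.17},{"x":0.10,"y":-0.22},{"x":0.12,"y":-0.28},{"x":0.14,"y":-0.33},{"x":0.17,"y":-0.39},{"x":0.19,"y":-0.44},{"x":0.21,"y":-0.5},{"x":0.235,"y":-0.548},{"x":0.235,"y":-0.548,"z":-0.05},{"x":0.235,"y":-0.548,"z":-0.1}]' 0 20
```

```text
invalid input at $[0]: expected keys x, y, z, spin
```

```bash
python3 -m creep '[{"x":0.03,"y":-0.06,"z":0,"spin":0},{"x":0.05,"y":-0.11,"z":0,"spin":0},{"x":0.08,"y":-0.17,"z":0,"spin":0},{"x":0.10,"y":-0.22,"z":0,"spin":0},{"x":0.12,"y":-0.28,"z":0,"spin":0},{"x":0.14,"y":-0.33,"z":0,"spin":0},{"x":0.17,"y":-0.39,"z":0,"spin":0},{"x":0.19,"y":-0.44,"z":0,"spin":0},{"x":0.21,"y":-0.5,"z":0,"spin":0},{"x":0.235,"y":-0.548,"z":0,"spin":0},{"x":0.235,"y":-0.548,"z":-0.05,"spin":0},{"x":0.235,"y":-0.548,"z":-0.1,"spin":0}]' 0 20
```

```text
time: 1.6
ee_pos: [0.409, 0.0519, 0.1466]
eef_rot: [0.8, 0.6, 0.001, -0.0]
ft_force: [0.1, 0.6, -0.6]
width: 0.0001
```

```bash
python3 -m creep '[{"x":0,"y":0,"z":-0.05,"spin":0},{"x":0,"y":0,"z":-0.1,"spin":0},{"x":0,"y":0,"z":-0.115,"spin":0},{"x":0.01,"y":0,"z":-0.115,"spin":0},{"x":0.02,"y":0.001,"z":-0.115,"spin":0},{"x":0.03,"y":0.002,"z":-0.115,"spin":0},{"x":0.04,"y":0.003,"z":-0.115,"spin":0},{"x":0.05,"y":0.004,"z":-0.115,"spin":0},{"x":0.06,"y":0.005,"z":-0.115,"spin":0},{"x":0.07,"y":0.005,"z":-0.115,"spin":0},{"x":0.08,"y":0.003,"z":-0.115,"spin":0},{"x":0.09,"y":0,"z":-0.115,"spin":0}]' 0 20
cat > look.py <<'E'
from h import *; from bench import r
import sys
O=np.array([.653,-.0315]); a=np.radians(-3.4); B=np.array([[np.cos(a),np.sin(a)],[-np.sin(a),np.cos(a)]])
c=r.camera("top"); np.savez("pics/cur.npz",**c)
def bay(X): return B@(X[:2]-O)
hsv=cv2.cvtColor(c["pixels"],cv2.COLOR_BGR2HSV)
p=c["pixels"].astype(int); m=np.uint8((hsv[...,0]>13)&(hsv[...,0]<28)&(hsv[...,1]>75)&(p[...,2]>110))
m[:125]=0; m[260:]=0; m[:,:240]=0; m[:,:][:,385:]=0
n,l,st,ce=cv2.connectedComponentsWithStats(m); pts=[]
k=1+np.argmax(st[1:,4]); ys,xs=np.nonzero(l==k)
W=np.array([bay(onplane(c,(x,y),.02)) for x,y in zip(xs,ys)],np.float32)
R=cv2.minAreaRect(W*1000); bx=cv2.boxPoints(R); print("area",st[k,4],"centre",np.round(R[0]),"size",np.round(R[1]));
d=sorted([(bx[i]+bx[(i+1)%4])/2 for i in range(4)],key=lambda q:-np.linalg.norm(q-np.array(R[0])))[:2]
d=sorted(d,key=lambda q:-q[1]); e=d[0]-d[1]; print("left",d[0].round(),"right",d[1].round(),"theta cw",np.degrees(np.arctan2(e[0],e[1])).round(1),"len",np.linalg.norm(e).round())
s=r.read_state(); print("tool bay",(1000*bay(s["ee_pos"])).round(1),s["time"],s["ft_force"].round(1),s["ee_pos"].round(3))
if len(sys.argv)>1: crop(c,220,100,200,150,4,sys.argv[1])
E
python3 look.py pics/a.png
```

```text
time: 3.1
ee_pos: [0.4994, 0.0522, 0.0325]
eef_rot: [0.799, 0.601, -0.0, -0.0]
ft_force: [0.0, -0.3, -1.3]
width: 0.0005
area 183 centre [-190.  -59.] size [86. 20.]
left [-173.  -19.] right [-207.  -98.] theta cw 23.8 len 86.0
tool bay [-157.   74.] 3.15 [-0.3 -0.4  0.6] [0.501 0.052 0.033]
```

View pics/a.png

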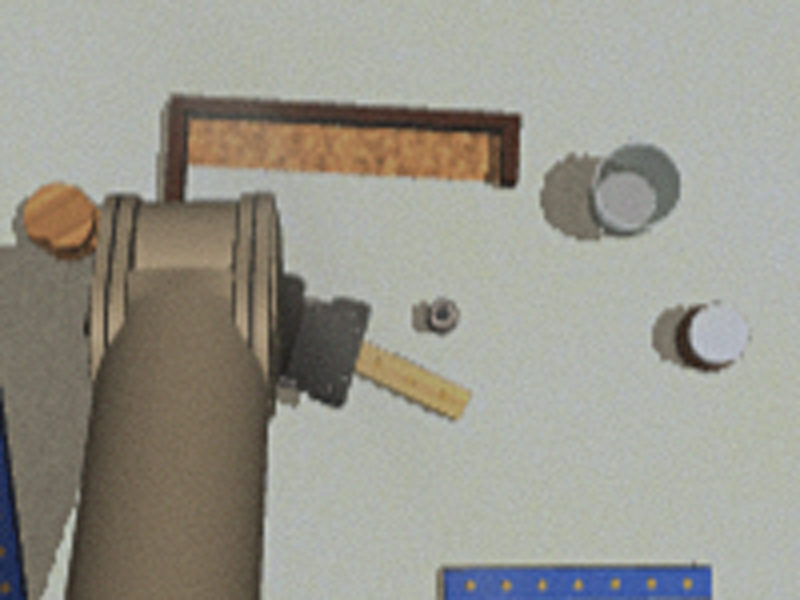

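The bar is now turned about 24° the right way. Its right end is at crop (462,405), clear of the post at (440,315).

```bash
python3 -m creep '[{"x":0.008,"y":-0.004,"z":0,"spin":0},{"x":0.016,"y":-0.009,"z":0,"spin":0},{"x":0.026,"y":-0.015,"z":0,"spin":0},{"x":0.036,"y":-0.021,"z":0,"spin":0},{"x":0.043,"y":-0.028,"z":0,"spin":0},{"x":0.048,"y":-0.034,"z":0,"spin":0}]'; python3 look.py
```

```text
time: 3.9
ee_pos: [0.5472, 0.0178, 0.0325]
eef_rot: [0.799, 0.601, -0.0, 0.0]
ft_force: [-0.7, 0.6, 0.5]
width: -0.0001
area 179 centre [-188.  -62.] size [86. 21.]
left [-156.  -33.] right [-220.  -91.] theta cw 48.2 len 86.0
tool bay [-108.1   42. ] 3.95 [-0.4  0.2  0.6] [0.548 0.017 0.033]
```

```bash
python3 -m creep '[{"x":-0.012,"y":0.015,"z":0,"spin":0},{"x":-0.025,"y":0.03,"z":0.01,"spin":0},{"x":-0.025,"y":0.03,"z":0.06,"spin":8},{"x":-0.05,"y":-0.01,"z":0.06,"spin":17},{"x":-0.08,"y":-0.05,"z":0.06,"spin":26},{"x":-0.11,"y":-0.09,"z":0.06,"spin":35},{"x":-0.13,"y":-0.12,"z":0.06,"spin":44},{"x":-0.147,"y":-0.148,"z":0.06,"spin":53},{"x":-0.147,"y":-0.148,"z":0.06,"spin":55},{"x":-0.147,"y":-0.148,"z":0.06,"spin":55}]'; python3 look.py pics/b.png
```

```text
time: 5.2
ee_pos: [0.3999, -0.1283, 0.0926]
eef_rot: [0.432, 0.902, 0.0, -0.0]
ft_force: [0.7, -0.2, 0.9]
width: 0.0006
area 272 centre [-134.  -14.] size [161.  20.]
left [-74.  40.] right [-194.  -67.] theta cw 48.3 len 161.0
tool bay [-246.7 -111.6] 5.25 [-0.5 -0.3 -0.1] [ 0.4   -0.128  0.093]
```

View pics/b.png

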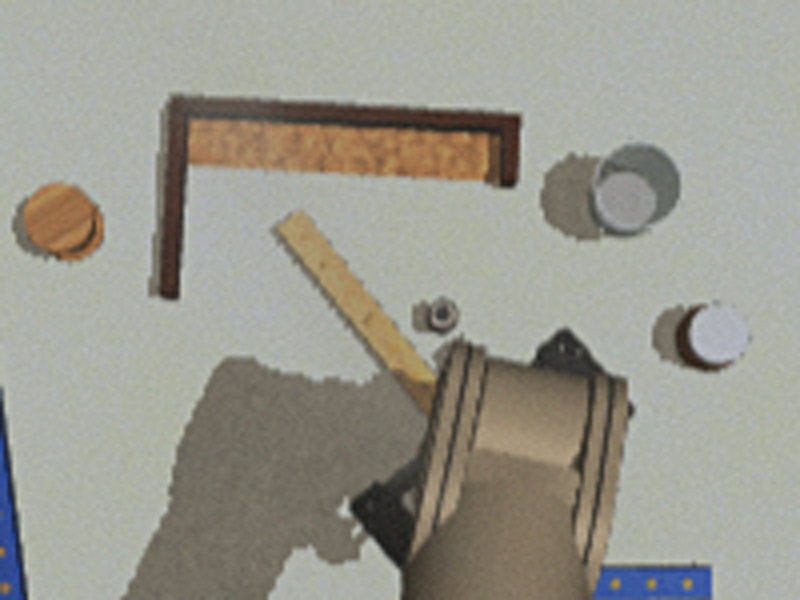

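The bar lies at about 48°, with its left end at crop (293,222) inside the fence mouth. It runs left of the post at (440,315). Next I lower behind the right end and push along the bar.

```bash
python3 -m creep '[{"x":0,"y":0,"z":-0.05,"spin":0},{"x":0,"y":0,"z":-0.06,"spin":0},{"x":0.008,"y":0.006,"z":-0.06,"spin":0},{"x":0.016,"y":0.012,"z":-0.06,"spin":0},{"x":0.024,"y":0.018,"z":-0.06,"spin":0},{"x":0.032,"y":0.025,"z":-0.06,"spin":0},{"x":0.04,"y":0.031,"z":-0.06,"spin":0},{"x":0.048,"y":0.038,"z":-0.06,"spin":0},{"x":0.056,"y":0.044,"z":-0.06,"spin":0}]'; python3 look.py
```

```text
time: 6.38
ee_pos: [0.4563, -0.0851, 0.0325]
eef_rot: [0.432, 0.902, -0.0, -0.0]
ft_force: [-0.6, -0.5, 0.6]
width: 0.0008
area 223 centre [-87.  31.] size [127.  21.]
left [-40.  74.] right [-134.  -12.] theta cw 47.5 len 127.0
tool bay [-192.2  -64.2] 6.425 [1.2 0.8 1.3] [ 0.457 -0.084  0.033]
```

```bash
python3 -m creep '[{"x":0.008,"y":0.006,"z":0,"spin":0},{"x":0.016,"y":0.012,"z":0,"spin":0},{"x":0.026,"y":0.0205,"z":0,"spin":0},{"x":0.016,"y":0.012,"z":0,"spin":0},{"x":0.006,"y":0.002,"z":0.02,"spin":0},{"x":0.006,"y":0.002,"z":0.06,"spin":-8},{"x":0.01,"y":0.04,"z":0.06,"spin":-18},{"x":0.034,"y":0.084,"z":0.06,"spin":-28},{"x":0.034,"y":0.084,"z":0.06,"spin":-38},{"x":0.034,"y":0.084,"z":0.06,"spin":-42},{"x":0.034,"y":0.084,"z":0.06,"spin":-42}]'; python3 look.py pics/c.png
```

```text
time: 7.8
ee_pos: [0.4895, -0.0019, 0.0925]
eef_rot: [0.726, 0.688, -0.0, -0.0]
ft_force: [-0.4, 0.4, -0.1]
width: 0.0003
area 106 centre [-38.  76.] size [63. 20.]
left [-15.  97.] right [-61.  54.] theta cw 46.7 len 63.0
tool bay [-164.9   19.8] 7.85 [0.  0.1 0. ] [ 0.49  -0.002  0.093]
```

View pics/c.png

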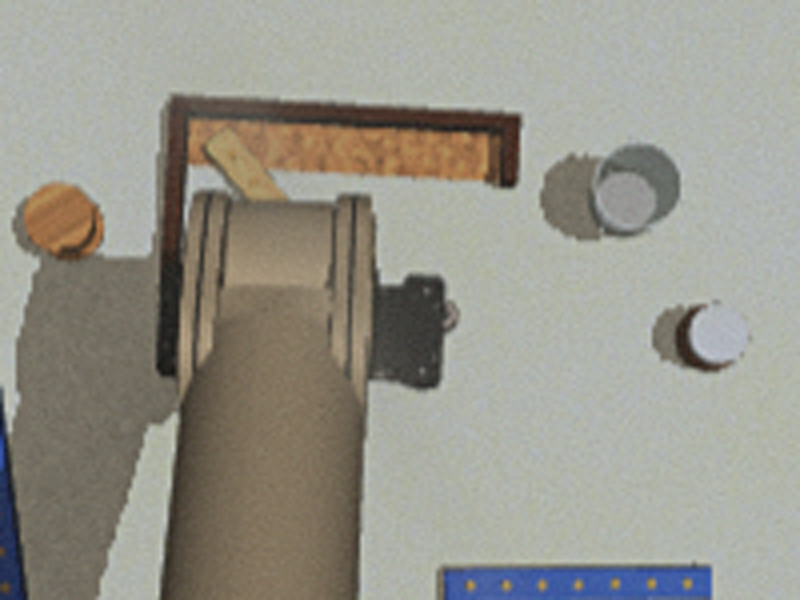

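The bar's left end is at crop (222,140), near the back-left corner, and the post is at (450,315). The swing clearance to the post is only a few mm, so I'll push the end deeper into the corner first.

```bash
python3 -m creep '[{"x":-0.01,"y":-0.03,"z":0,"spin":10},{"x":-0.027,"y":-0.07,"z":0,"spin":20},{"x":-0.03,"y":-0.083,"z":0,"spin":30},{"x":-0.03,"y":-0.083,"z":0,"spin":40},{"x":-0.03,"y":-0.083,"z":-0.04,"spin":42},{"x":-0.03,"y":-0.083,"z":-0.06,"spin":42},{"x":-0.018,"y":-0.072,"z":-0.06,"spin":42},{"x":-0.008,"y":-0.063,"z":-0.06,"spin":42},{"x":-0.001,"y":-0.057,"z":-0.06,"spin":42},{"x":0.004,"y":-0.053,"z":-0.06,"spin":42},{"x":0.008,"y":-0.05,"z":-0.06,"spin":42}]'; python3 look.py
```

```text
time: 9.22
ee_pos: [0.4957, -0.0534, 0.0324]
eef_rot: [0.432, 0.902, -0.002, -0.002]
ft_force: [-18.1, -12.7, 14.8]
width: 0.0001
area 201 centre [-44.  70.] size [111.  28.]
left [ -4. 109.] right [-84.  32.] theta cw 46.1 len 111.0
tool bay [-155.9  -31.3] 9.275 [-10.7  -6.6   8.2] [ 0.496 -0.054  0.032]
```

```bash
python3 -m creep '[{"x":-0.01,"y":-0.008,"z":0,"spin":0},{"x":-0.022,"y":-0.018,"z":0.01,"spin":0},{"x":-0.022,"y":-0.018,"z":0.06,"spin":-8},{"x":0.0,"y":0.03,"z":0.06,"spin":-18},{"x":0.033,"y":0.08,"z":0.06,"spin":-28},{"x":0.033,"y":0.08,"z":0.06,"spin":-38},{"x":0.033,"y":0.08,"z":0.03,"spin":-42},{"x":0.033,"y":0.08,"z":0,"spin":-42},{"x":0.039,"y":0.074,"z":0,"spin":-42},{"x":0.045,"y":0.067,"z":0,"spin":-42},{"x":0.053,"y":0.058,"z":0,"spin":-42},{"x":0.06,"y":0.049,"z":0,"spin":-42}]'; python3 look.py pics/d.png
```

```text
time: 10.78
ee_pos: [0.559, -0.0034, 0.0335]
eef_rot: [0.726, 0.687, 0.001, 0.0]
ft_force: [-0.2, 0.0, 0.5]
width: 0.0003
area 116 centre [-21. -74.] size [30. 64.]
left [-22. -43.] right [ -19. -106.] theta cw -2.6 len 64.0
tool bay [-94.8  21. ] 10.825 [ 0.  -2.1  1.1] [ 0.56  -0.005  0.033]
```

View pics/d.png

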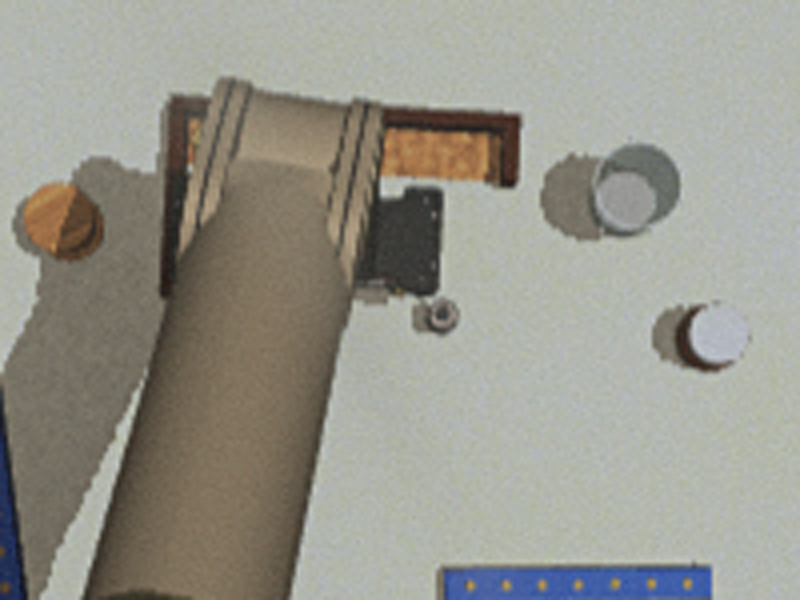

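The arm hides the bar from above. The gripper is inside the bay mouth at crop (410,240), left of the post at (440,315), and the force is low. I'll swing on a little and look with the scene camera.

```bash
python3 -m creep '[{"x":0.005,"y":-0.006,"z":0,"spin":0},{"x":0.011,"y":-0.013,"z":0,"spin":0},{"x":0.017,"y":-0.019,"z":0,"spin":0}]'; python3 - <<'E'
from h import *; from bench import r
c=r.camera("scene"); crop(c,200,150,250,130,3.2,"pics/e.png")
E
```

```text
time: 11.2
ee_pos: [0.5752, -0.022, 0.0326]
eef_rot: [0.726, 0.687, 0.0, -0.0]
ft_force: [-0.4, -0.4, -0.5]
width: 0.0004
```

View pics/e.png

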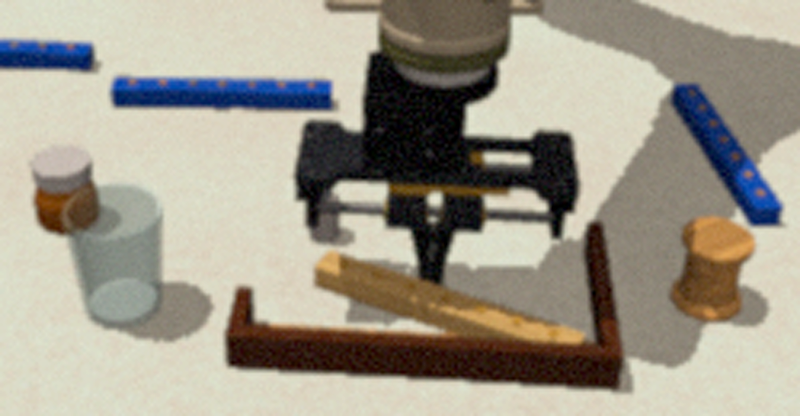

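The bar's right end, at crop (330,265), has cleared the post. Its left end, at (580,335), is at the back corner. I'll keep swinging.

```bash
python3 -m creep '[{"x":0.006,"y":-0.006,"z":0,"spin":0},{"x":0.013,"y":-0.013,"z":0,"spin":0},{"x":0.021,"y":-0.018,"z":0,"spin":0},{"x":0.03,"y":-0.023,"z":0,"spin":0},{"x":0.038,"y":-0.027,"z":0,"spin":0},{"x":0.042,"y":-0.028,"z":0,"spin":0},{"x":0.02,"y":-0.026,"z":0,"spin":0},{"x":-0.01,"y":-0.02,"z":0,"spin":0},{"x":-0.02,"y":-0.01,"z":0.06,"spin":0},{"x":-0.05,"y":-0.01,"z":0.06,"spin":0},{"x":-0.1,"y":-0.01,"z":0.06,"spin":0},{"x":-0.12,"y":-0.01,"z":0.06,"spin":0}]' - 20; python3 look.py; python3 - <<'E'
from h import *; from bench import r
a=r.camera("scene"); crop(a,200,150,250,130,2.4,"pics/f1.png"); crop(load("cur"),220,100,200,110,3,"pics/f2.png")
a,b=cv2.imread("pics/f1.png"),cv2.imread("pics/f2.png"); w=600
cv2.imwrite("pics/f.png",np.vstack([cv2.resize(a,(600,312))[60:],b[:,:600]]))
E
```

```text
time: 12.75
ee_pos: [0.4526, -0.0315, 0.0924]
eef_rot: [0.726, 0.687, 0.0, -0.001]
ft_force: [0.1, 0.4, -0.4]
width: 0.0005
area 396 centre [-18.  -6.] size [202.  31.]
left [-16.  95.] right [ -20. -107.] theta cw 1.2 len 202.0
tool bay [-201.3  -12.1] 12.8 [-0.1 -1.6 -0.6] [ 0.451 -0.032  0.092]
```

View pics/f.png

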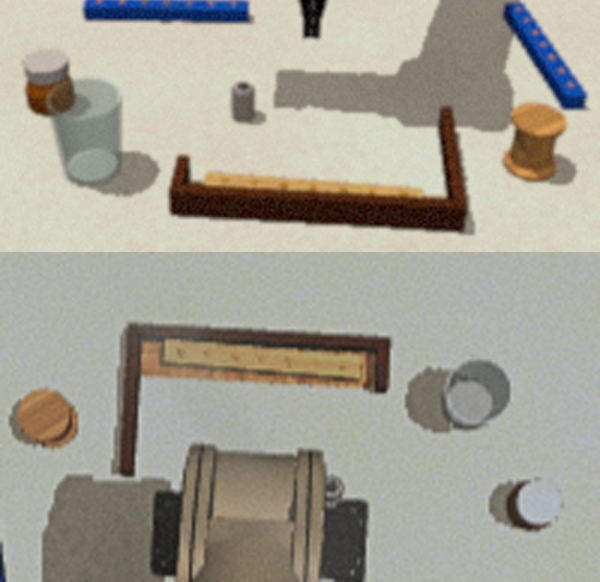

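The bar lies along the back wall in both views: in the scene half from (205,180) to (422,193), and in the top half from (165,352) to (360,368). The right end looks slightly out. I'll finish with a flat press using both open fingertips.

```bash
python3 -m creep '[{"x":0.05,"y":-0.003,"z":0,"spin":0},{"x":0.1,"y":-0.003,"z":0,"spin":0},{"x":0.13,"y":-0.003,"z":0,"spin":0},{"x":0.13,"y":-0.003,"z":-0.03,"spin":0},{"x":0.13,"y":-0.003,"z":-0.06,"spin":0},{"x":0.14,"y":-0.003,"z":-0.06,"spin":0},{"x":0.15,"y":-0.003,"z":-0.06,"spin":0},{"x":0.158,"y":-0.003,"z":-0.06,"spin":0},{"x":0.164,"y":-0.003,"z":-0.06,"spin":0},{"x":0.168,"y":-0.003,"z":-0.06,"spin":0},{"x":0.17,"y":-0.003,"z":-0.06,"spin":0},{"x":0.17,"y":-0.003,"z":-0.06,"spin":0}]' 0.085
```

```text
time: 14.35
ee_pos: [0.6227, -0.0341, 0.0322]
eef_rot: [0.726, 0.687, -0.001, -0.002]
ft_force: [-10.8, 2.9, 6.3]
width: 0.0849
```

```bash
python3 -m creep '[{"x":0.002,"y":0,"z":0,"spin":0},{"x":0.002,"y":0,"z":0,"spin":0},{"x":-0.02,"y":0,"z":0,"spin":0},{"x":-0.04,"y":0,"z":0.01,"spin":0},{"x":-0.04,"y":0,"z":0.06,"spin":0},{"x":-0.09,"y":0,"z":0.08,"spin":0},{"x":-0.14,"y":0,"z":0.08,"spin":0},{"x":-0.19,"y":0,"z":0.08,"spin":0},{"x":-0.2,"y":0,"z":0.08,"spin":0}]'; python3 look.py; python3 - <<'E'
from h import *; from bench import r
crop(load("cur"),255,115,105,60,7,"pics/g1.png"); a=r.camera("scene"); np.savez("pics/curs.npz",**a); crop(a,265,220,140,60,5.25,"pics/g2.png")
cv2.imwrite("pics/g.png",np.vstack([cv2.imread("pics/g1.png")[:300,:735],cv2.imread("pics/g2.png")[:300,:735]]))
E
```

```text
time: 15.48
ee_pos: [0.4223, -0.0343, 0.1124]
eef_rot: [0.726, 0.687, 0.001, -0.001]
ft_force: [-0.0, -0.5, 0.3]
width: 0.0852
area 391 centre [-18.  -6.] size [201.  34.]
left [-17.  94.] right [ -18. -107.] theta cw 0.3 len 201.0
tool bay [-229.5  -16.5] 15.525 [ 0.1 -1.  -0.1] [ 0.423 -0.034  0.113]
```

View pics/g.png

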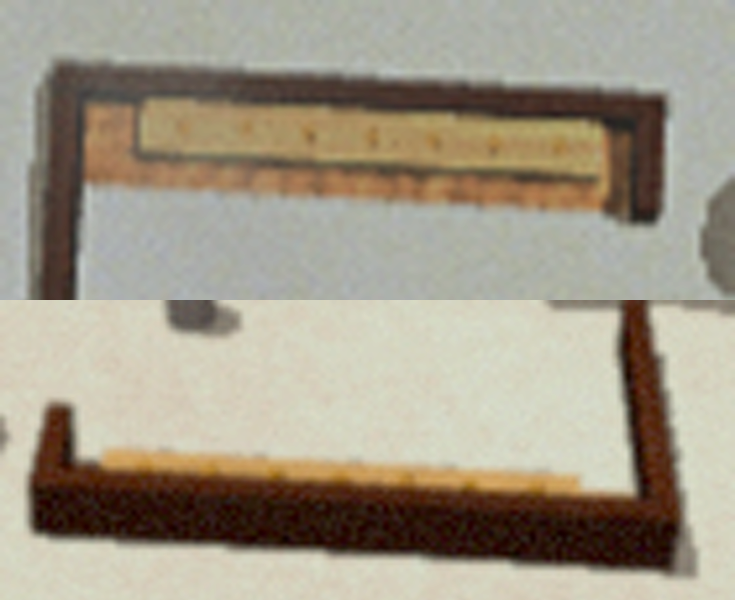

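Both views show the bar flat and even along the back wall, with near-edge points at crop (140,158) and (598,180). I'll check the numbers before handing in.

```bash
python3 - <<'E'
from h import *; from bench import r
c=load("cur");O=np.array([.653,-.0315]);a=np.radians(-3.4);B=np.array([[np.cos(a),np.sin(a)],[-np.sin(a),np.cos(a)]])
for n,p,z in[("nearL",(142,157),.02),("nearR",(598,178),.02),("farL",(142,97),.02),("farR",(603,121),.02),("wall L",(82,95),.03),("wall R",(635,121),.03)]:
    print(n,(1000*B@(onplane(c,(255+p[0]/7-.43,115+p[1]/7-.43),z)[:2]-O)).round(1))
t=load("top0")["pixels"].astype(int); d=np.abs(t-c["pixels"]).max(2)
for n,(x,y) in dict(spool=(234,155),tumbler=(377,148),jar=(398,184)).items(): print(n,"mean diff",np.median(d[y-10:y+10,x-10:x+10]))
r.close_job()
E
```

```text
nearL [-22.9  94. ]
nearR [ -22.4 -103.2]
farL [ 3.2 95.4]
farR [   2.5 -104.2]
wall L [  0.8 120.3]
wall R [   1.2 -117.4]
spool mean diff 5.0
tumbler mean diff 5.0
jar mean diff 6.0
the job is handed in; nothing more can be done
```

The bar is in the bay and lying against the back wall along its whole length. I handed the job in at about 15.5 s.

**What I did:**
1. I pushed the left end forward with closed fingertips, turning the bar to about 48°.
2. I pushed the right end along the bar until the left end sat in the back-left corner. This took a second push, because the first left only a few mm of clearance to the post for the swing.
3. I swung the bar in past the post.
4. I pressed it flat with both open fingertips at about 11 N, then about 2 mm further. The bar was never gripped or lifted.

**Last checks:**
- **Bar against the wall:** its near edge is at bay x ≈ -23 mm at both ends, so the end centres are about -11 mm (limit -20 mm). The far-edge readings come out 2–3 mm inside the wall, which is within the calibration error.
- **Bar between fence and cheek:** its ends are at y ≈ +94 and -104 mm (limit ±124 mm).
- **Spool, tumbler and jar:** they look unmoved compared with the first image.
- **Forces:** the highest wrist force I saw was about 27 N, when the bar met the corner. I read it only at the end of each move.
- **One check disagreed:** the automatic colour outline put the bar's ends at x ≈ -17 mm. It counted the cork strip as part of the bar, so I used the edge readings from the picture instead.

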